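Third hand: press a headset hanger against the stop of its rail

ROBOT

A 7-joint arm with a two-finger parallel gripper is mounted at the origin on a cart in front of the work surface, level with it; the furniture and walls round the work are solid. World frame = base frame: x ahead of the robot, y to its left, z up, the work surface at z = 0. Lengths are in m, angles in rad, forces in N, time in s.
With the tool pointing down it reaches from about 0.425 to 0.95 m from the base axis. Payload 4.7 kg.
Tool frame: the origin (TCP) lies between the finger pads; the fingertips stand 19 mm ahead of it and the grasp point (between the pads) is the TCP; z points along the fingers, y is the line along which they close (so a half turn about z gives the same grasp; the last joint's range is limited). The gripper opens to 87 mm and grips with 3 to 60 N. Pads are 19 mm wide; open, the fingers measure 117 mm over their backs; the gripper's body (75 mm by 190 mm) begins 51 mm behind the grasp point.
Start: joints at [-1.37, 0.469, -0.049, 1.532, 0.024, 1.141, -0.082], TCP at [0.154, 0.657, 0.242] pointing down, gripper open.
Joint ranges: [-2.59, 2.59], [-0.33, 1.99], [-1.39, 1.29], [0.1, 2.45], [-1.04, 4.18], [0.21, 1.99], [-2.66, 2.66]. Speed limits (rad/s): [2.57, 2.57, 3.14, 3.14, 3.14, 3.14, 3.14].

INTERFACE

Orientations are given as a unit quaternion [w, x, y, z].
In Python, from station import env, eyes gives the robot as it stands.
- The arm moves only by the tool drive_tool, never from a script. Its argument "moves" is one flat list of numbers, 4 for each row, row after row: the shift along the world's x, y, z in cm, then the turn about the world's z in rad. A call has 1 to 5 rows; each row is the pose to reach, as a shift and turn from the pose commanded when the call began; what a row does not reach only later rows make up. A row lasts 1/8 s, in which the tool goes at most 62.5 mm and 10.7 degrees, less where a joint would pass 70% of its speed; a pose out of reach is approached as far as the arm can. A call with a gripper value outside its range is refused whole. "claw" is the closure, from 0 (fully open) to 1 (shut), set as the call begins (left out, the last holds). The fingers move at their own pace and stop on an object; "force" is the grip in N (left out, the last holds). Time passes only in rows, so rows that repeat a pose let the fingers close. It gives the time, the measured TCP pose, the force, the opening and the grip force at its end, in the units of the state.
- env.state(): the state, without advancing time (a new reading comes with each control period).
- eyes.camera(name): name is "side" or "top" or "wrist"; returns the picture (420x560x3 uint8, red, green, blue); there is no depth.
- eyes.calibration(name): a dict with "fx", "fy", "cx", "cy" (pixels), "xyz" and "attitude" of the camera in the world. Camera axes: x right, y down, z forward; pixel columns grow to the right and rows downward; lengths in m; the calibration is good to about 2 mm. A picture is of the moment at which its call begins: read the wrist's pose just before it. calibration takes no time and is no camera call; for the wrist camera it gives the pose at the moment of the call.
- env.hand_in(): hands the job in; it is judged then, once.
The state is a dict: "time_s": time; "qpos": joint angles; "joint_vel": joint speeds; "effort": joint torques, N m; "eef_pos": TCP position; "tcp_rot": TCP orientation; "ft_force": force on the tool from outside, world axes, zero at the start; "ft_torque": the same for the moment, N m; "grip_width": opening from 0.0 (shut) to 1.0 (fully open); "grip_force": force on a finger pad.
Only numpy, scipy, OpenCV 4.12 (cv2) and the standard library are available. Lean on these libraries where they do the work, as an engineer would, in place of code of your own. Each camera call takes 0.05 s, during which the arm holds its last target. There are 200 camera calls.

TASK

Hang the steel headset hanger over the bar of the wooden rail stand, hook towards the robot's side, so that it sits down on the bar between the two posts, upright and square and in the middle of the sprung stop. Then push it straight back against the sprung stop with a steady 8 N and keep pushing, as a third hand for a colleague who will drive its screws: the program finishes while still holding it pressed there. Leave the phone, stapler, tape roll and screwdriver where they are.

Things in the scene. Friction and masses are not known exactly. Their poses are not given: they have to be found in the camera images.
- hanger: Dark steel headset hanger, about 0.2 kg: an inverted U standing on its two feet. Origin: underside, midway between the feet; z up, hook at -x (towards the robot within 0.5 rad at the start). Legs 5 mm thick, 60 mm wide (y), outer faces at x = -25 and +25 mm. Crown from z = 70 to 76 mm; on its middle a grip fin 10 mm thick (x), 44 mm wide (y), its top at z = 101 mm
- hanger_crown (a point): middle of the underside of the hanger's crown (hanger x = y = 0, z = 70 mm), which rests on top of the bar when hung; the space between the legs is 40 mm, so over the 12 mm bar there is 14 mm of play either way
- hanger_hook (a point): middle of the upturned tip of the hanger's hook (hanger x = -55.5, z = 20 mm). The hook is 30 mm wide and reaches from the front leg to x = -58 mm, between z = 10 and 26 mm; above that the front leg is plain and flat
- stand: Fixed wooden stand. Origin on the desk below the middle of the bar; +x to the rear (away from the robot within 0.25 rad), y along the bar. Base 14 mm thick, x -48 to 72, 230 mm wide. Steel bar, 12 mm thick, axis at x = 0, z = 109 (top at z = 115); posts at y = -100 and 100, 18 mm wide, 120 high. Behind, an upright board 90 mm wide, front x = 58, top z = 100 mm, carries the stop
- stop: Sprung rubber-faced plate 52 wide (y), 32 high, 9 mm thick. Origin: middle of its front face, at rest at x = 25, y = 0, z = 79 mm of the stand (a hanger centred over the bar just touches it); axes as the stand. Pushed, it slides to the stand's +x by 1 mm per newton (no preload, 20 mm travel): at 8 N it is 8 mm back
- phone: bystander: black phone 147x72x8 mm lying flat; origin centre of underside
- stapler: bystander: green stapler 140x38x39 mm; origin centre of underside
- tape_roll: bystander: brown paper tape roll, 68 mm across, 24 mm high, lying flat; origin centre of underside
- screwdriver: bystander: screwdriver 180 mm long with black handle, lying flat; origin on its underside
Things that resemble listed ones, but are neither listed nor needed, are in the scene too. Leave any purple look-alike of the hanger alone.

How it is judged:
By the outcome, as a careful person would: the job done as asked, in the order asked, and still so for the second after the job is handed in, while the arm keeps its last pose, push and grip.
It also fails if it takes over 40 s, if anything falls off the work surface, if the arm or the gripper's body presses on something with over 40 N, if the wrist force passes 120 N, or if a joint passes its speed limit or range.

## Working session

There is one attempt and no reset: what is moved stays moved. The work goes in short steps, Python scripts to look and compute and a tool call to move; the robot and the scene stay as the last step left them, time stands still between calls to the robot, and variables do not carry over. Pictures are saved under pics/ and viewed, at most 10 in all, crops included, and the job is handed in when it is done.

Besides the shell and the picture viewer there is one more tool, called by a JSON object that holds its "op" and its "data". drive_tool: Moves the arm, as the interface text tells. Its arguments: {"type":"object","properties":{"moves":{"type":"array"},"claw":{"type":"number"},"force":{"type":"number"}},"required":["moves"]}

```bash
mkdir -p pics; python3 - <<'E'
from station import env, eyes
import cv2,numpy as np
s=env.state();print(s)
a=[eyes.camera(n) for n in("side","top")]
for n,i in zip(("side","top"),a):
    cv2.imwrite(f"pics/{n}0.png",i[...,::-1]); print(n,eyes.calibration(n))
E
```

```text
{'time_s': 0.0, 'qpos': array([-1.36988965,  0.46945517, -0.04859695,  1.53369253,  0.02411743,
        1.14093184, -0.08229127]), 'joint_vel': array([-0.00120319, -0.00012504,  0.00123996, -0.00173499, -0.00033983,
       -0.00076197, -0.00280816]), 'effort': array([-2.21752266e-04, -5.07971978e+01, -8.09312565e-02, -2.36159742e+01,
       -6.13800413e-02,  3.80783994e-02,  1.78338605e-04]), 'eef_pos': array([0.15362448, 0.65672662, 0.24049071]), 'tcp_rot': array([-6.82299606e-05,  1.14626078e-01,  9.93408254e-01, -9.47849200e-04]), 'ft_force': array([-0.55289246, -0.50000207, -0.21889162]), 'ft_torque': array([ 0.05211695, -0.01733894,  0.00779981]), 'grip_force': 0.0, 'grip_width': 1.004488309707726}
side {'fx': 424.2471704707771, 'fy': 424.2471704707771, 'cx': 284.5079414389658, 'cy': 211.3904780460406, 'xyz': array([ 0.41483696, -1.18682704,  0.59308608]), 'attitude': array([-0.54215635,  0.83888369, -0.04015987,  0.02697832])}
top {'fx': 422.199519443624, 'fy': 422.199519443624, 'cx': 281.70848004735495, 'cy': 213.048368838163, 'xyz': array([ 0.31884531, -0.03266815,  1.11013316]), 'attitude': array([ 0.06466632, -0.69703533,  0.71144361, -0.06170909])}
```

View pics/top0.png

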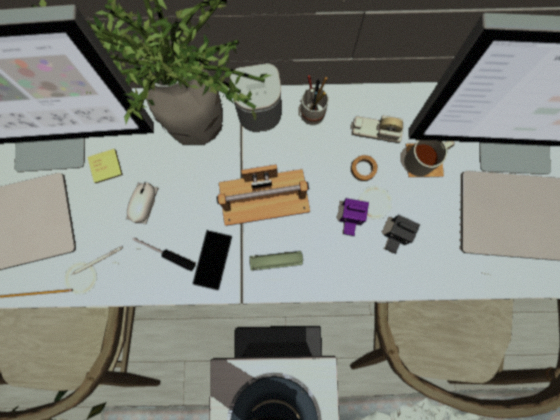

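View pics/side0.png

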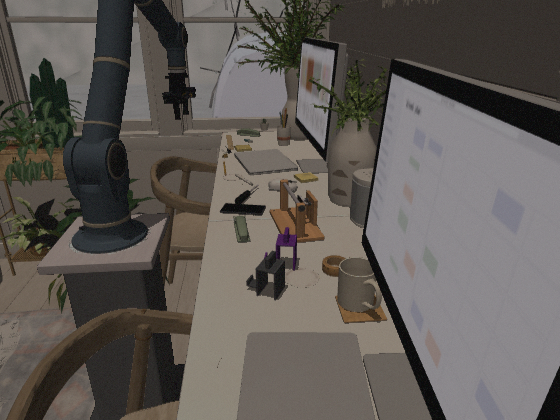

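Two hanger-shaped things are visible in the top view: purple at (354,212) and dark grey at (402,230). The dark one fits "dark steel", and the purple one is the look-alike to leave alone. I'll confirm that in an enlarged crop.

```bash
cat > h.py <<'E'
import numpy as np
from scipy.spatial.transform import Rotation as R
def cam(c):
    q=np.array(c["attitude"]); return R.from_quat(q[[1,2,3,0]]).as_matrix(), np.array(c["xyz"])
def ray(c,u,v,z):
    M,t=cam(c); d=M@np.array([(u-c["cx"])/c["fx"],(v-c["cy"])/c["fy"],1]); return t+d*(z-t[2])/d[2]
def proj(c,P):
    M,t=cam(c); p=(np.atleast_2d(P)-t)@M; return np.c_[c["fx"]*p[:,0]/p[:,2]+c["cx"],c["fy"]*p[:,1]/p[:,2]+c["cy"]]
def pose(x,y,th,P):
    P=np.atleast_2d(P)/1000.; c,s=np.cos(th),np.sin(th)
    return np.c_[x+c*P[:,0]-s*P[:,1], y+s*P[:,0]+c*P[:,1], P[:,2]]
E
python3 - <<'E'
import cv2,numpy as np
from station import eyes
from h import *
t=cv2.imread("pics/top0.png");s=cv2.imread("pics/side0.png")
a=cv2.resize(t[190:260,330:430],(800,560),interpolation=cv2.INTER_CUBIC)[:,:]
b=cv2.resize(t[155:235,205:325],(600,400),interpolation=cv2.INTER_CUBIC)
d=cv2.resize(s[225:305,235:305],(350,400),interpolation=cv2.INTER_CUBIC)
cv2.imwrite("pics/c1.png",np.hstack([cv2.resize(a,(400,280)),cv2.resize(d,(245,280))]))
o=np.zeros((600,800,3),np.uint8); o[:280,:645]=cv2.imread("pics/c1.png"); o[280:,:480]=cv2.resize(b,(480,320))
cv2.imwrite("pics/c1.png",o)
c=eyes.calibration("top")
for n,u,v,z in[("fin",405,222,.101),("hook",392,248,.02),("postL",224,200,.12),("postR",304,190,.12),("bar",264,193,.115),("purple",354,205,.1)]: print(n,ray(c,u,v,z).round(3))
E
```

```text
fin [ 0.473 -0.328  0.101]
hook [ 0.418 -0.313  0.02 ]
postL [0.533 0.107 0.12 ]
postR [ 0.553 -0.085  0.12 ]
bar [0.549 0.012 0.115]
purple [ 0.518 -0.207  0.1  ]
```

View pics/c1.png

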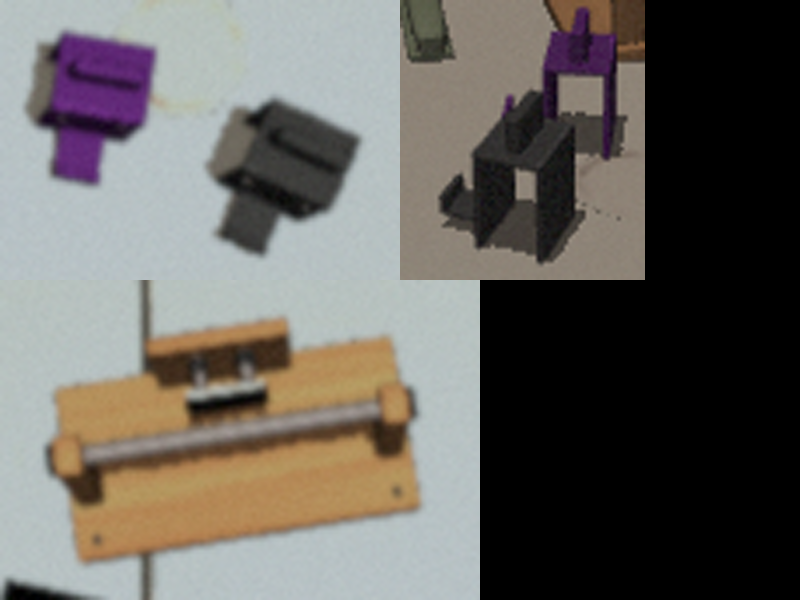

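The crop confirms it: the dark hanger has its crown around crop (300,160) and its hook down-left at (245,225), which points towards the robot. The neighbouring one is purple and stays put. The stand's bar runs between post tops at about crop (67,456) and (396,402). Next I'll move over the stand and look with the wrist camera.

{"op": "drive_tool", "data": {"moves": [5,-4,1,-0.18,10,-8,2,-0.36,14,-12.5,3,-0.54,18,-17,3,-0.72,22,-21,3,-0.9], "claw": 0.4}}

```text
time_s: 0.72
eef_pos: [0.375, 0.4451, 0.2716]
tcp_rot: [0.0, 0.538, 0.843, 0.0]
ft_force: [0.2, 0.3, 0.3]
grip_width: 0.619
grip_force: 0.0
```

{"op": "drive_tool", "data": {"moves": [1.5,-5.5,1,-0.09,3,-11,2,-0.18,4.5,-16.5,2,-0.27,6,-22,2,-0.36,6,-26,2,-0.36]}}

```text
time_s: 1.35
eef_pos: [0.4343, 0.1843, 0.2914]
tcp_rot: [0.0, 0.679, 0.734, -0.0]
ft_force: [0.7, 0.7, 0.0]
grip_width: 0.6
grip_force: 0.0
```

{"op": "drive_tool", "data": {"moves": [0,-4,0,0,0,-8,0,0,0,-11,0,0,0,-11,0,0]}}

```text
time_s: 1.85
eef_pos: [0.4334, 0.075, 0.2915]
tcp_rot: [-0.0, 0.68, 0.734, 0.0]
ft_force: [0.3, 0.4, 0.7]
grip_width: 0.597
grip_force: 0.0
```

```bash
python3 - <<'E'
from station import env, eyes
import cv2,pickle
s=env.state();c=eyes.calibration("wrist");i=eyes.camera("wrist")
print(s["time_s"],s["eef_pos"],s["tcp_rot"],s["qpos"],c)
pickle.dump(c,open("w1.pkl","wb"));cv2.imwrite("pics/w1.png",i[...,::-1])
E
```

```text
1.85 [0.43343626 0.07502533 0.29149496] [-1.84379957e-04  6.79608155e-01  7.33575301e-01  2.66267360e-05] [-0.76087293  0.01255201  0.50618085  2.01372888 -0.00714832  1.11704946
 -0.17525151] {'fx': 364.81233230646137, 'fy': 364.81233230646137, 'cx': 278.8163440564616, 'cy': 213.14910495333194, 'xyz': array([0.42946966, 0.15014207, 0.43431892]), 'attitude': array([0.13726239, 0.98979373, 0.03801094, 0.00475079])}
```

View pics/w1.png

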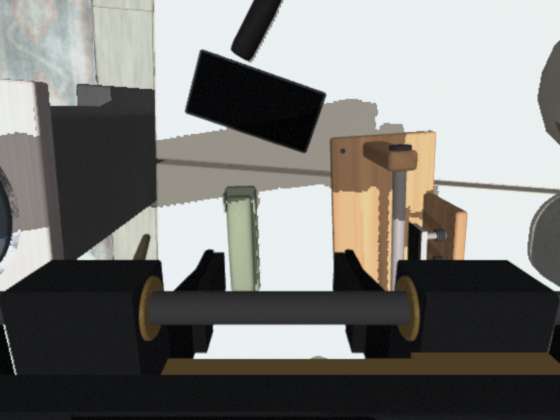

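The wrist view shows the stand partly hidden by the gripper: post top at (403,158), bar along column 399. The camera sits on the tool's +y side, so I'll step towards -y to see the whole stand and then the hanger.

{"op": "drive_tool", "data": {"moves": [2,-5,0,0,4,-10,0,0,6,-15,0,0,7,-18,0,0,7,-18,0,0]}}

```text
time_s: 2.52
eef_pos: [0.5044, -0.1038, 0.2912]
tcp_rot: [0.0, 0.679, 0.734, -0.001]
ft_force: [-1.0, 0.9, 0.4]
grip_width: 0.599
grip_force: 0.0
```

```bash
python3 - <<'E'
from station import env, eyes
import cv2,pickle
s=env.state();c=eyes.calibration("wrist");i=eyes.camera("wrist")
print(s["eef_pos"],s["joint_vel"].max())
pickle.dump(c,open("w2.pkl","wb"));cv2.imwrite("pics/w2.png",i[...,::-1])
E
```

```text
[ 0.50438881 -0.10383098  0.29123333] 0.025010031437380377
```

{"op": "drive_tool", "data": {"moves": [0,-6,0,0,0,-12,0,0,0,-18,0,0,0,-24,0,0,0,-29,0,0]}}

```text
time_s: 3.2
eef_pos: [0.5051, -0.3922, 0.2909]
tcp_rot: [-0.001, 0.677, 0.736, 0.001]
ft_force: [0.2, 0.6, -0.2]
grip_width: 0.602
grip_force: 0.0
```

{"op": "drive_tool", "data": {"moves": [0,-3,0,0,0,-3,0,0]}}

```text
time_s: 3.45
eef_pos: [0.504, -0.4229, 0.2907]
tcp_rot: [-0.001, 0.678, 0.735, -0.0]
ft_force: [0.3, 0.1, -0.4]
grip_width: 0.601
grip_force: 0.0
```

```bash
python3 - <<'E'
from station import env, eyes
import cv2,pickle,numpy as np
s=env.state();c=eyes.calibration("wrist");i=eyes.camera("wrist")
print(s["time_s"],s["eef_pos"],abs(s["joint_vel"]).max())
pickle.dump(c,open("w3.pkl","wb"));cv2.imwrite("pics/w3.png",i[...,::-1])
a=cv2.imread("pics/w2.png")[:290];b=i[:290,:,::-1]
o=np.vstack([a,b]); cv2.imwrite("pics/w23.png",o)
E
```

```text
3.45 [ 0.50395297 -0.42290559  0.29072964] 0.04276545467661679
```

View pics/w23.png

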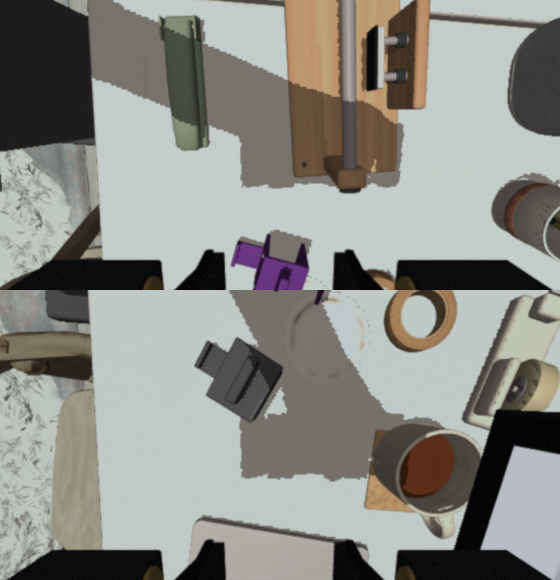

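Top half: the stand with its bar down column 349, stop front at about (370,58) and near post top at (349,178). Bottom half: the dark hanger with its fin at about (243,377) and hook tip at (208,355). I'll fit both poses by silhouette.

```bash
cat > fit.py <<'E'
import cv2,numpy as np,pickle
from scipy.optimize import minimize
from station import eyes
from h import *
def box(a,b): return np.array([[x,y,z] for x in(a[0],b[0]) for y in(a[1],b[1]) for z in(a[2],b[2])],float)
HANG=[box((-25,-30,0),(-20,30,76)),box((20,-30,0),(25,30,76)),box((-25,-30,70),(25,30,76)),box((-5,-22,76),(5,22,101)),box((-58,-15,10),(-25,15,15)),box((-58,-15,10),(-53,15,26))]
STAND=[box((-48,-115,0),(72,115,14)),box((-9,-109,0),(9,-91,120)),box((-9,91,0),(9,109,120)),box((58,-45,0),(70,45,100))]
def sil(c,B,p,z0=0,s=4):
    m=np.zeros((420*s,560*s),np.uint8)
    for b in B:
        q=proj(c,pose(*p,b)+[0,0,z0]); cv2.fillConvexPoly(m,cv2.convexHull(((q+.5)*s).astype(np.int32)),1)
    return cv2.resize(m.astype(np.float32),(560,420),interpolation=cv2.INTER_AREA)
def fit(views,B,p0):
    # views: (calib, mask, roi)
    def f(d):
        p=p0+d*np.array([.01,.01,.1]); e=0
        for c,m,r in views: e+=np.abs(sil(c,B,p)-m)[r].sum()/m[r].sum()
        return e
    best=None
    for k in(1,.3):
        d0=np.zeros(3) if best is None else best.x
        best=minimize(f,d0,method="Nelder-Mead",options=dict(initial_simplex=np.vstack([d0,d0+np.eye(3)*k]),xatol=1e-3,fatol=1e-5))
    return p0+best.x*np.array([.01,.01,.1]),best.fun
E
python3 - <<'E'
from fit import *
w2,w3=[cv2.imread(f"pics/w{k}.png") for k in(2,3)];t=cv2.imread("pics/top0.png");sd=cv2.imread("pics/side0.png")
c2,c3=[pickle.load(open(f"w{k}.pkl","rb")) for k in(2,3)];ct=eyes.calibration("top");cs=eyes.calibration("side")
dark=lambda i,T:(i.max(2)<T).astype(np.float32)
r3=np.s_[20:160,175:310]; rt=np.s_[205:258,378:425]; rs=np.s_[240:302,244:288]
H=np.array([.47,-.328,-.35])
for v in([(c3,dark(w3,95),r3)],[(ct,dark(t,95),rt)],[(c3,dark(w3,95),r3),(ct,dark(t,95),rt)]):print("hanger",*fit(v,HANG,H))
def wood(i):
    h=cv2.cvtColor(i,cv2.COLOR_BGR2HSV); return ((h[...,1]>80)&(h[...,0]<22)).astype(np.float32)
S=np.array([.545,.011,.104])
a=(c2,wood(w2),np.s_[0:215,270:440]); b=(ct,wood(t),np.s_[158:230,210:318])
for v in([a],[b],[a,b]):print("stand",*fit(v,STAND,S))
p,_=fit([a,b],STAND,S);q,_=fit([(c3,dark(w3,95),r3)],HANG,H)
def ov(i,c,B,p,r):
    j=cv2.resize(i,None,fx=3,fy=3)
    for x in B:
        cv2.polylines(j,[cv2.convexHull(((proj(c,pose(*p,x))+.5)*3).astype(np.int32))],1,(0,255,0))
    return j[r[0].start*3:r[0].stop*3,r[1].start*3:r[1].stop*3]
st=STAND+[box((-6,-91,103),(6,91,115)),box((25,-26,63),(34,26,95))]
A=cv2.resize(ov(w2,c2,st,p,np.s_[0:195,270:440]),(400,459));B=cv2.resize(ov(w3,c3,HANG,q,r3),(400,415))
o=np.zeros((460,800,3),np.uint8);o[:459,:400]=A;o[:415,400:]=B;cv2.imwrite("pics/ov.png",o)
E
```

```text
hanger [ 0.46569606 -0.33319968 -0.4656778 ] 0.04986518993973732
hanger [ 0.46224585 -0.33218899 -0.47024017] 0.09712288528680801
hanger [ 0.46484169 -0.33346596 -0.4649206 ] 0.17507962882518768
stand [0.55308017 0.01830603 0.13880185] 0.2601105570793152
stand [0.5523662  0.01609049 0.14733103] 0.21784240007400513
stand [0.55236677 0.01718211 0.14368062] 0.48577287793159485
```

View pics/ov.png

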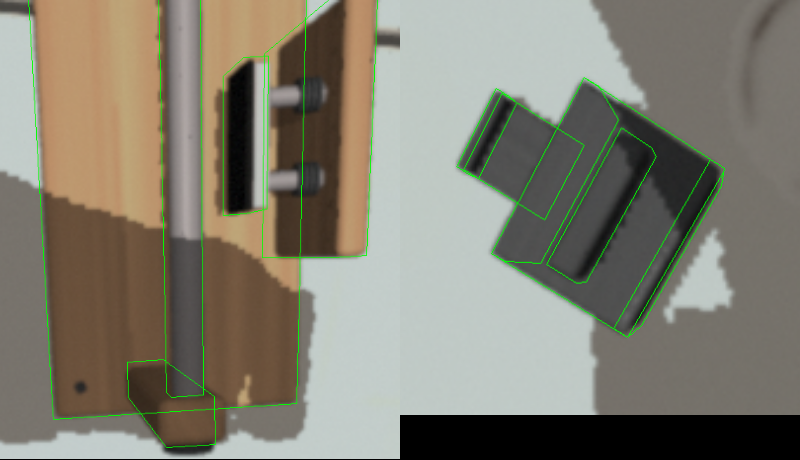

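Both overlays fit well, so I'll use hanger (0.4655, -0.3333, yaw -0.466) and stand (0.553, 0.018, yaw 0.14). Next is the move above the fin.

{"op": "drive_tool", "data": {"moves": [-1.3,3,0,-0.18,-2.6,6,0,-0.36,-3.85,8.96,-4,-0.547,-3.85,8.96,-10,-0.547,-3.85,8.96,-12,-0.547]}}

```text
time_s: 4.12
eef_pos: [0.4652, -0.3283, 0.1687]
tcp_rot: [-0.003, 0.85, 0.527, -0.0]
ft_force: [-0.1, 1.0, 0.9]
grip_width: 0.597
grip_force: 0.0
```

{"op": "drive_tool", "data": {"moves": [0,0,0,0]}}

```text
time_s: 4.25
eef_pos: [0.4656, -0.332, 0.1712]
tcp_rot: [-0.001, 0.851, 0.525, -0.0]
ft_force: [-0.4, -0.1, -0.1]
grip_width: 0.593
grip_force: 0.0
```

```bash
cat >> h.py <<'E'
def tool(s):
    w,x,y,z=s["tcp_rot"]; v=R.from_quat([x,y,z,w]).apply([0,1,0]); return np.arctan2(v[1],v[0])
E
python3 - <<'E'
from station import env
from h import *
s=env.state();print(s["eef_pos"],tool(s)); p=s["eef_pos"]
print("move cm",(np.array([.4655,-.3333,.099])-p)*100,-.466-tool(s))
E
```

```text
[ 0.46562405 -0.33195852  0.17118744] -0.4643649036930063
move cm [-0.01240529 -0.13414752 -7.21874351] -0.0016350963069937108
```

{"op": "drive_tool", "data": {"moves": [0,0,-3.5,0,0,0,-6,0,0,0,-7.2,0,0,0,-7.2,0]}}

```text
time_s: 4.75
eef_pos: [0.4658, -0.3338, 0.1004]
tcp_rot: [0.001, 0.851, 0.525, 0.0]
ft_force: [-1.3, -0.6, 0.5]
grip_width: 0.601
grip_force: 0.0
```

{"op": "drive_tool", "data": {"moves": [0,0,0,0,0,0,0,0,0,0,0,0,0,0,0,0,0,0,0,0], "claw": 1, "force": 40}}

```text
time_s: 5.38
eef_pos: [0.4652, -0.333, 0.0996]
tcp_rot: [-0.0, 0.851, 0.525, 0.0]
ft_force: [-1.3, 0.8, -0.8]
grip_width: 0.114
grip_force: 0.5
```

```bash
python3 - <<'E'
from station import env
from h import *
s=env.state();print(s["eef_pos"],tool(s),s["grip_width"],s["grip_force"],s["ft_force"])
E
```

```text
[ 0.46516006 -0.33304503  0.09963176] -0.4658716048196281 0.11439741561425551 0.4821574653033167 [-1.31801537  0.82614444 -0.81937403]
```

{"op": "drive_tool", "data": {"moves": [0,0,0,0,0,0,3,0,0,0,8,0,0,0,13,0,0,0,15,0]}}

```text
time_s: 6.0
eef_pos: [0.4658, -0.334, 0.2519]
tcp_rot: [0.002, 0.851, 0.525, 0.001]
ft_force: [-0.2, -0.0, -2.4]
grip_width: 0.114
grip_force: 40.0
```

{"op": "drive_tool", "data": {"moves": [1.2,5,0,0.1,2.4,10,0,0.2,3.6,15,0,0.3,4.8,20,0,0.42,6,25,0,0.54]}}

```text
time_s: 6.62
eef_pos: [0.5245, -0.081, 0.2483]
tcp_rot: [-0.001, 0.679, 0.734, -0.001]
ft_force: [0.5, -0.6, -2.6]
grip_width: 0.109
grip_force: 40.0
```

{"op": "drive_tool", "data": {"moves": [1,4,0,0.03,2.2,8,0,0.067,2.2,10,0,0.067,2.2,10,0,0.067]}}

```text
time_s: 7.12
eef_pos: [0.5464, 0.0189, 0.248]
tcp_rot: [-0.001, 0.654, 0.756, -0.001]
ft_force: [0.6, -0.7, -2.3]
grip_width: 0.112
grip_force: 40.0
```

```bash
python3 - <<'E'
from station import env, eyes
import cv2,pickle
from h import *
s=env.state();c=eyes.calibration("wrist");i=eyes.camera("wrist");j=eyes.camera("side")
print(s["time_s"],s["eef_pos"],tool(s),s["grip_width"],s["grip_force"])
print((pose(.553,.018,.141,[-6,0,0])[0]-s["eef_pos"])*100,.141-tool(s))
pickle.dump(c,open("w4.pkl","wb"))
o=cv2.resize(j[150:260,230:340,::-1],(420,420),interpolation=cv2.INTER_CUBIC)
import numpy as np
cv2.imwrite("pics/w4.png",np.hstack([i[...,::-1][:,180:540],o]))
E
```

```text
7.125 [0.5463776  0.01892354 0.24799429] 0.14500279456188417 0.11221955393342166 39.98883783817291
[  0.06819404  -0.17667374 -24.79942939] -0.004002794561884182
```

View pics/w4.png

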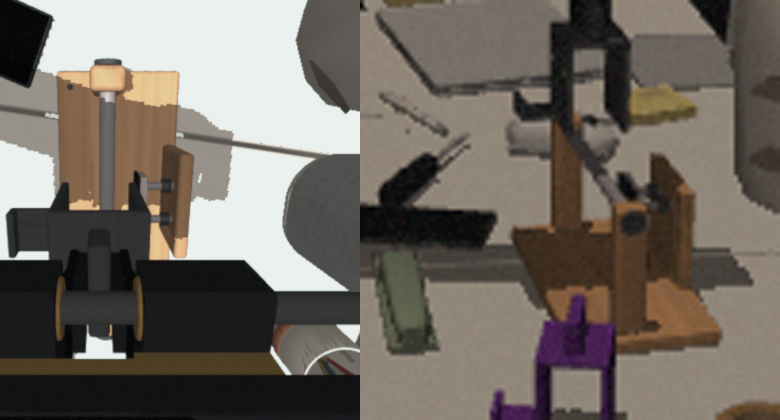

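The wrist view (left) shows the hanger gripped straight, with the bar running under it and the base's far corners at about (238,72) and (359,72). I'll check the stand pose against this second view.

```bash
python3 - <<'E'
from fit import *
from scipy.optimize import least_squares
c4=pickle.load(open("w4.pkl","rb"));c2=pickle.load(open("w2.pkl","rb"))
i4=cv2.imread("pics/w4.png");i2=cv2.imread("pics/w2.png")
w=lambda i:(lambda h:((h[...,1]>80)&(h[...,0]<22)).astype(np.float32))(cv2.cvtColor(i,cv2.COLOR_BGR2HSV))
m=w(i4); print([ (v,[180+int(k) for k in np.flatnonzero(np.diff(m[v,40:200]))+40]) for v in(85,110,125,140,150)])
m2=w(i2); print([ (v,[int(k) for k in np.flatnonzero(np.diff(m2[v,270:440]))+270]) for v in(10,50,90,110)])
for p in([.553,.018,.141],):
  for c in(c4,c2):
    for n,P in(("base",[[-48,115,14],[72,115,14],[-48,-115,14],[72,-115,14]]),("barL",[[-6,90,109],[-6,30,109],[-6,0,109],[-6,-60,109]]),("barR",[[6,90,109],[6,30,109],[6,0,109],[6,-60,109]])):print(n,proj(c,pose(*p,P)).round(1).tolist())
E
```

```text
[(85, [237, 247, 252, 357]), (110, [237, 278, 295, 356]), (125, [238, 278, 294, 355]), (140, [238, 278, 294, 354]), (150, [238, 278, 294, 361])]
[(10, [284, 339, 355, 399, 401, 428]), (50, [286, 340, 355, 367, 384, 427]), (90, [288, 341, 355, 425]), (110, [289, 341, 355, 396])]
base [[235.4, 68.8], [359.8, 69.4], [241.1, 285.2], [346.7, 285.8]]
barL [[278.3, 91.5], [278.0, 172.7], [277.9, 209.8], [277.6, 278.3]]
barR [[294.7, 91.6], [293.4, 172.7], [292.9, 209.9], [291.8, 278.4]]
base [[280.5, -52.1], [402.0, -61.0], [292.6, 176.9], [396.1, 170.5]]
barL [[338.2, -71.3], [339.6, 16.4], [340.2, 56.6], [341.3, 130.9]]
barR [[354.1, -72.5], [354.5, 15.3], [354.7, 55.7], [355.1, 130.0]]
```

The x and yaw agree to under 0.5 px, and y comes out about 1.5 mm lower (0.0165). Now I'll lower it over the bar.

{"op": "drive_tool", "data": {"moves": [0.1,-0.3,-2,0,0.1,-0.3,-5,0,0.1,-0.3,-8,0,0.1,-0.3,-9.6,0,0.1,-0.3,-9.6,0]}}

```text
time_s: 7.85
eef_pos: [0.5475, 0.0128, 0.1528]
tcp_rot: [-0.001, 0.656, 0.755, -0.001]
ft_force: [0.1, 1.1, -2.6]
grip_width: 0.108
grip_force: 40.0
```

{"op": "drive_tool", "data": {"moves": [0,0,-0.3,0,0,0,-0.5,0,0,0,-0.6,0,0,0,-0.7,0]}}

```text
time_s: 8.35
eef_pos: [0.5484, 0.014, 0.1468]
tcp_rot: [0.0, 0.655, 0.755, 0.0]
ft_force: [-0.3, -0.5, -1.5]
grip_width: 0.106
grip_force: 40.0
```

```bash
python3 - <<'E'
from station import env
from h import *
s=env.state();p=s["eef_pos"];print(s["time_s"],p,tool(s),s["ft_force"])
d=p-[.553,.0165,0];print(pose(0,0,-.141,d*1000)*1000)
E
```

```text
8.35 [0.5483695  0.01402527 0.14682046] 0.14131373533310587 [-0.28955664 -0.53015279 -1.52103192]
[[ -4.9323317   -1.79943565 146.82045501]]
```

{"op": "drive_tool", "data": {"moves": [0,0.15,0,0,0,0.15,-0.1,0,0,0.15,-0.2,0,0,0.15,-0.2,0]}}

```text
time_s: 8.85
eef_pos: [0.5482, 0.0153, 0.1445]
tcp_rot: [-0.0, 0.656, 0.755, -0.0]
ft_force: [-0.5, 0.4, -2.5]
grip_width: 0.111
grip_force: 40.0
```

{"op": "drive_tool", "data": {"moves": [0,0,-0.1,0,0,0,-0.1,0,0,0,-0.1,0]}}

```text
time_s: 9.22
eef_pos: [0.5483, 0.0153, 0.1443]
tcp_rot: [-0.0, 0.656, 0.755, 0.0]
ft_force: [-2.5, 0.7, 6.2]
grip_width: 0.109
grip_force: 40.0
```

```bash
python3 - <<'E'
from station import env
from h import *
s=env.state();p=s["eef_pos"];print(s["time_s"],p,tool(s),s["ft_force"])
d=p-[.553,.0165,0];print(pose(0,0,-.141,d*1000)*1000)
E
```

```text
9.225 [0.54826114 0.01531738 0.14431033] 0.1408708841689738 [-2.52565824  0.74116524  6.1873664 ]
[[ -4.85802527  -0.50492044 144.31032863]]
```

The crown is on the bar: z matches and Fz is up to +6 N. I'll release, rise, and turn the tool a quarter turn to push on the flat front leg with both fingers.

{"op": "drive_tool", "data": {"moves": [0,0,0.1,0,0,0,0.1,0,0,0,0.1,0,0,0,0.1,0], "claw": 0.55, "force": 20}}

```text
time_s: 9.72
eef_pos: [0.5483, 0.0154, 0.1445]
tcp_rot: [0.0, 0.656, 0.755, 0.0]
ft_force: [0.0, -0.3, 0.3]
grip_width: 0.424
grip_force: 0.0
```

{"op": "drive_tool", "data": {"moves": [0,0,2,0,0,0,6,0,-3,-0.4,8,0.17,-7,-0.7,8,0.34,-9,-0.7,8,0.51]}}

```text
time_s: 10.35
eef_pos: [0.4564, 0.008, 0.2247]
tcp_rot: [-0.0, 0.442, 0.897, 0.0]
ft_force: [-0.1, 0.4, -0.8]
grip_width: 0.452
grip_force: 0.0
```

{"op": "drive_tool", "data": {"moves": [0,0,0,0.17,0,0,0,0.34,0,0,0,0.51,0,0,0,0.68,0,0,0,0.85], "claw": 0.77}}

```text
time_s: 10.98
eef_pos: [0.4582, 0.0083, 0.2246]
tcp_rot: [0.0, 0.032, 0.999, 0.0]
ft_force: [-0.3, 0.1, 0.4]
grip_width: 0.233
grip_force: 0.0
```

{"op": "drive_tool", "data": {"moves": [0,0,0,0.17,0,0,0,0.21,0,0,0,0.21]}}

```text
time_s: 11.35
eef_pos: [0.4582, 0.0083, 0.2246]
tcp_rot: [0.0, -0.07, 0.998, 0.0]
ft_force: [-0.0, -0.9, -0.2]
grip_width: 0.231
grip_force: 0.0
```

```bash
python3 - <<'E'
from station import env, eyes
import cv2,pickle
from h import *
s=env.state();c=eyes.calibration("wrist");i=eyes.camera("wrist");j=eyes.camera("side")
print(s["time_s"],s["eef_pos"],tool(s)-np.pi/2,s["grip_width"],s["ft_force"],s["qpos"])
print((pose(.553,.0165,.141,[-60,0,99.5])[0]-s["eef_pos"])*100,.141+np.pi/2-tool(s))
pickle.dump(c,open("w5.pkl","wb"));cv2.imwrite("pics/w5raw.png",i[...,::-1])
o=cv2.resize(j[170:250,260:340,::-1],(420,420),interpolation=cv2.INTER_CUBIC)
cv2.imwrite("pics/w5.png",np.hstack([i[...,::-1][:,100:470],o]))
E
```

```text
11.35 [0.4581938  0.00825829 0.2245793 ] 0.1394388176086705 0.23054854094414637 [-0.0498993  -0.91114017 -0.17044095] [-0.58211035  0.13090291  0.52378747  2.06981921 -0.07995092  0.9596653
  1.69413348]
[  3.54016443  -0.01902879 -12.50793035] 0.0015611823913295186
```

View pics/w5.png

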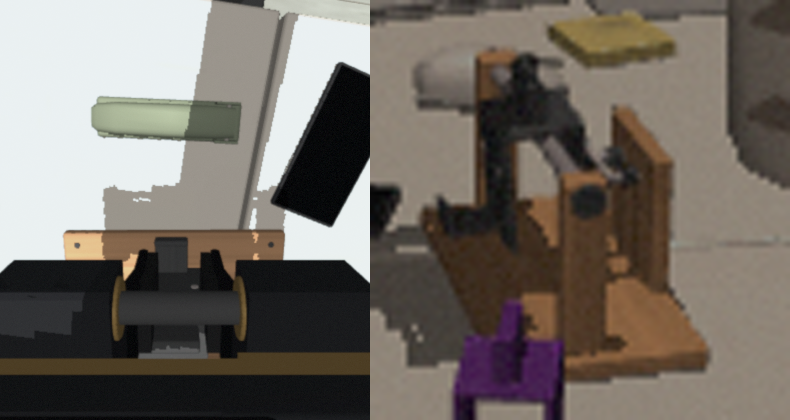

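The side crop shows the hanger hanging upright on the bar with its hook towards the robot. In the wrist view the fingers straddle the hook column at about (271,255). I'll descend in front of it.

{"op": "drive_tool", "data": {"moves": [0,0,-5,0,0,0,-9,0,0,0,-12.5,0,2,0,-12.5,0,3.5,0,-12.5,0]}}

```text
time_s: 12.08
eef_pos: [0.4941, 0.0084, 0.0993]
tcp_rot: [-0.0, -0.07, 0.998, -0.0]
ft_force: [0.6, -0.2, 0.4]
grip_width: 0.231
grip_force: 0.0
```

{"op": "drive_tool", "data": {"moves": [0.3,0,0,0,0.6,0,0,0,0.9,0,0,0,1.2,0.1,0,0,1.2,0.1,0,0]}}

```text
time_s: 12.7
eef_pos: [0.5053, 0.0095, 0.0997]
tcp_rot: [0.0, -0.07, 0.998, 0.0]
ft_force: [0.1, 0.4, -0.3]
grip_width: 0.228
grip_force: 0.0
```

```bash
cat > st.py <<'E'
from station import env
from h import *
s=env.state();p=s["eef_pos"];d=p-[.553,.0165,0]
print(s["time_s"],"stand mm",(pose(0,0,-.141,d*1000)*1000).round(1),"yaw",round(tool(s)-np.pi/2-.141,4),"F stand",(pose(0,0,-.141,s["ft_force"]*1000)*1).round(1),s["ft_torque"].round(2))
E
python3 st.py
```

```text
12.7 stand mm [[-48.2  -0.2  99.7]] yaw -0.0006 F stand [[ 0.2  0.4 -0.3]] [0.02 0.03 0.03]
```

{"op": "drive_tool", "data": {"moves": [0.3,0.04,0,0,0.6,0.08,0,0,0.8,0.11,0,0,1.0,0.14,0,0]}}

```text
time_s: 13.2
eef_pos: [0.5129, 0.0105, 0.099]
tcp_rot: [-0.003, -0.07, 0.998, 0.0]
ft_force: [-7.8, -0.3, 4.7]
grip_width: 0.23
grip_force: 4.0
```

{"op": "drive_tool", "data": {"moves": [0.2,0.03,0,0,0.4,0.06,0,0,0.6,0.08,0,0,0.6,0.08,0,0]}}

```text
time_s: 13.7
eef_pos: [0.5141, 0.0107, 0.0984]
tcp_rot: [-0.008, -0.07, 0.998, 0.001]
ft_force: [-16.4, -0.5, 12.2]
grip_width: 0.231
grip_force: 8.3
```

```bash
python3 st.py
```

```text
13.7 stand mm [[-39.3  -0.3  98.4]] yaw -0.0016 F stand [[-16.3   1.8  12.2]] [-0.28  3.11  0.06]
```

It stalls at -39 mm with 16 N and Fz of +12 N, so something is blocking. I'll back off slightly and look.

{"op": "drive_tool", "data": {"moves": [-1.2,-0.17,0.05,0,-1.2,-0.17,0.05,0]}}

```text
time_s: 13.95
eef_pos: [0.5092, 0.0098, 0.1002]
tcp_rot: [0.0, -0.07, 0.998, 0.0]
ft_force: [0.3, 0.4, 0.6]
grip_width: 0.232
grip_force: 0.0
```

```bash
python3 st.py; python3 - <<'E'
from station import env, eyes
import cv2,pickle
from h import *
c=eyes.calibration("wrist");j=eyes.camera("side");t=eyes.camera("top");i=eyes.camera("wrist")
pickle.dump(c,open("w6.pkl","wb"));cv2.imwrite("pics/s6raw.png",j[...,::-1]);cv2.imwrite("pics/w6raw.png",i[...,::-1])
o=cv2.resize(j[170:250,255:335,::-1],(480,480),interpolation=cv2.INTER_CUBIC)
q=cv2.resize(i[200:380,190:390,::-1],(320,288),interpolation=cv2.INTER_CUBIC)
q2=cv2.resize(t[160:240,210:320,::-1],(320,192),interpolation=cv2.INTER_AREA)
cv2.imwrite("pics/w6.png",np.hstack([o,np.vstack([q,q2])[:480]]))
E
```

```text
13.95 stand mm [[-44.3  -0.4 100.2]] yaw -0.001 F stand [[0.3 0.4 0.6]] [ 0.03  0.   -0.07]
```

View pics/w6.png

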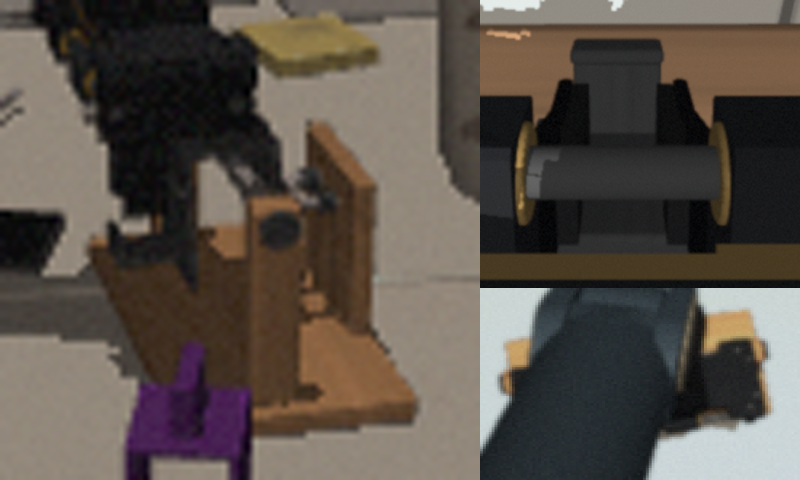

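The hanger is still upright and seated, with its hook centred between the fingers. The upward force suggests a vertical interference, either the gripper body on the fin top or the fingertips on the hook. I'll raise 6 mm and push again in small steps.

{"op": "drive_tool", "data": {"moves": [0,0,0.3,0,0,0,0.6,0,0.2,0.03,0.6,0,0.3,0.04,0.6,0]}}

```text
time_s: 14.6
eef_pos: [0.5125, 0.0104, 0.1061]
tcp_rot: [0.0, -0.07, 0.998, 0.0]
ft_force: [0.5, 0.9, -0.1]
grip_width: 0.232
grip_force: 0.0
```

{"op": "drive_tool", "data": {"moves": [0.1,0.01,0,0,0.2,0.03,0,0,0.3,0.04,0,0]}}

```text
time_s: 14.98
eef_pos: [0.5142, 0.0106, 0.1058]
tcp_rot: [-0.001, -0.07, 0.998, 0.0]
ft_force: [-2.9, -0.1, 1.3]
grip_width: 0.23
grip_force: 1.6
```

{"op": "drive_tool", "data": {"moves": [0.1,0.01,0,0,0.2,0.03,0,0,0.3,0.04,0,0]}}

```text
time_s: 15.35
eef_pos: [0.5164, 0.0109, 0.1058]
tcp_rot: [-0.002, -0.07, 0.998, 0.0]
ft_force: [-6.8, -0.7, 5.1]
grip_width: 0.231
grip_force: 3.5
```

```bash
python3 st.py
```

```text
15.35 stand mm [[-37.1  -0.4 105.8]] yaw -0.0009 F stand [[-6.9  0.2  5.1]] [-0.12  1.41  0.04]
```

Contact comes at -39.5 mm, exactly as predicted, and Fx/(Fz+weight) stays at about 1. So the arm's give under load drags the hanger down onto the bar, and friction holds it there. I'll ease the tool up a little while pushing to unload it.

{"op": "drive_tool", "data": {"moves": [0,0,0.05,0,0,0,0.1,0,0,0,0.1,0]}}

```text
time_s: 15.72
eef_pos: [0.5183, 0.0111, 0.1069]
tcp_rot: [0.0, -0.07, 0.998, -0.0]
ft_force: [-2.6, 0.4, -0.4]
grip_width: 0.234
grip_force: 0.9
```

{"op": "drive_tool", "data": {"moves": [0,0,0.05,0,0,0,0.1,0,0,0,0.1,0]}}

```text
time_s: 16.1
eef_pos: [0.5182, 0.0111, 0.1081]
tcp_rot: [-0.0, -0.07, 0.998, 0.0]
ft_force: [-2.3, 0.0, -1.9]
grip_width: 0.23
grip_force: 0.8
```

```bash
python3 st.py
```

```text
16.1 stand mm [[-35.2  -0.5 108.1]] yaw -0.0008 F stand [[-2.3  0.3 -1.9]] [-0.09  0.44  0.02]
```

That freed it: the hanger slid to about the stop with Fx of -2.3 N. I'll back off, lower again to about 100 mm so the push lines up with the stop, and push with a compensating rise.

{"op": "drive_tool", "data": {"moves": [-0.5,-0.07,0,0,-0.5,-0.07,-0.4,0,-0.5,-0.07,-0.9,0,-0.2,-0.03,-0.9,0,0,0,-0.85,0]}}

```text
time_s: 16.73
eef_pos: [0.5178, 0.011, 0.0993]
tcp_rot: [-0.001, -0.07, 0.998, -0.0]
ft_force: [-1.9, -0.6, -1.5]
grip_width: 0.23
grip_force: 0.9
```

{"op": "drive_tool", "data": {"moves": [0.1,0.01,0.03,0,0.2,0.03,0.06,0,0.3,0.04,0.09,0,0.3,0.04,0.09,0]}}

```text
time_s: 17.23
eef_pos: [0.5203, 0.0114, 0.1001]
tcp_rot: [-0.001, -0.07, 0.998, 0.0]
ft_force: [-2.5, 0.1, -2.9]
grip_width: 0.23
grip_force: 1.9
```

```bash
python3 st.py
```

```text
17.225 stand mm [[-33.1  -0.4 100.1]] yaw -0.0008 F stand [[-2.5  0.4 -2.9]] [-0.16  0.86  0.  ]
```

{"op": "drive_tool", "data": {"moves": [0.1,0.01,-0.03,0,0.2,0.03,-0.02,0,0.3,0.04,0,0,0.3,0.04,0,0]}}

```text
time_s: 17.73
eef_pos: [0.5227, 0.0118, 0.0999]
tcp_rot: [-0.002, -0.07, 0.998, 0.0]
ft_force: [-6.0, -0.5, -1.8]
grip_width: 0.23
grip_force: 3.0
```

```bash
python3 st.py
```

```text
17.725 stand mm [[-30.7  -0.4  99.9]] yaw -0.0008 F stand [[-6.   0.3 -1.8]] [-0.18  1.42  0.06]
```

{"op": "drive_tool", "data": {"moves": [0.1,0.01,0,0,0.2,0.03,0,0,0.3,0.04,0,0,0.3,0.04,0,0]}}

```text
time_s: 18.23
eef_pos: [0.5246, 0.012, 0.0996]
tcp_rot: [-0.003, -0.07, 0.998, 0.0]
ft_force: [-7.5, -1.4, -1.3]
grip_width: 0.229
grip_force: 4.0
```

```bash
python3 st.py; python3 -c "
import time
from station import env
print(env.state()['ft_force'])"
```

```text
18.225 stand mm [[-28.8  -0.4  99.6]] yaw -0.0008 F stand [[-7.6 -0.4 -1.3]] [-0.27  1.85  0.05]
[-7.46313318 -1.42794305 -1.29655315]
```

{"op": "drive_tool", "data": {"moves": [0.05,0.01,0,0,0.1,0.01,0,0,0.1,0.01,0,0]}}

```text
time_s: 18.6
eef_pos: [0.5252, 0.0121, 0.0996]
tcp_rot: [-0.003, -0.07, 0.998, 0.0]
ft_force: [-8.5, -1.8, -0.4]
grip_width: 0.228
grip_force: 4.5
```

```bash
cat > samp.py <<'E'
from station import env,eyes
from h import *
import cv2
F=[]
for k in range(8):
    i=eyes.camera("side" if k%2 else "top");s=env.state();d=s["eef_pos"]-[.553,.0165,0]
    F.append(np.r_[pose(0,0,-.141,s["ft_force"]*1000)[0],pose(0,0,-.141,d*1000)[0]*1000,s["grip_force"],s["ft_torque"][1]])
print(s["time_s"],np.mean(F,0).round(2),np.std(F,0).round(2),s["tcp_rot"].round(4))
cv2.imwrite("pics/last.png",i[...,::-1])
E
python3 samp.py
```

```text
19.0 [ -8.95   0.18  -0.75 -28.16  -0.43  99.6    4.51   2.  ] [0.49 0.44 0.49 0.01 0.01 0.01 0.   0.02] [-3.400e-03 -7.010e-02  9.975e-01  3.000e-04]
```

By these readings the stop carries about 7.8 N and bar friction takes the remaining 1.2 N or so. A tiny rise should unload that friction.

{"op": "drive_tool", "data": {"moves": [0,0,0.01,0,0,0,0.02,0,0,0,0.02,0]}}

```text
time_s: 19.38
eef_pos: [0.5252, 0.0121, 0.0997]
tcp_rot: [-0.003, -0.07, 0.998, 0.0]
ft_force: [-8.1, -0.3, -1.2]
grip_width: 0.229
grip_force: 4.3
```

```bash
python3 samp.py; python3 - <<'E'
import cv2
i=cv2.imread("pics/last.png")
cv2.imwrite("pics/l2.png",cv2.resize(i[165:245,255:345],(675,600),interpolation=cv2.INTER_CUBIC))
E
```

```text
19.775 [ -8.42   0.19  -1.31 -28.17  -0.44  99.67   4.28   1.94] [0.48 0.42 0.57 0.01 0.02 0.01 0.   0.03] [-3.400e-03 -7.000e-02  9.975e-01  2.000e-04]
```

View pics/l2.png

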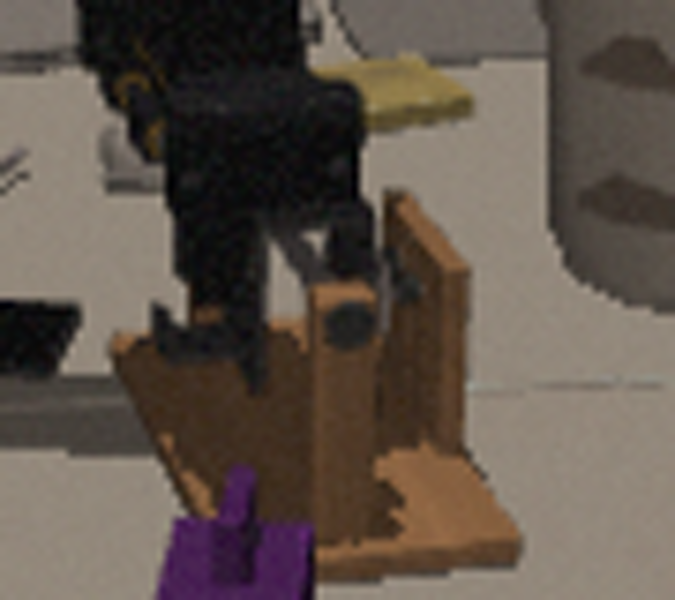

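The side crop shows the hanger hanging upright on the bar with its hook towards the robot at about (160,340). The fingers are on the front leg and the stop is pressed towards the board. The push is steady at about 8.4 N, with roughly 7.8–8 N reaching the stop, and the hanger's weight still rests on the bar. I'm handing in.

```bash
python3 -c "
from station import env
print(env.hand_in())"
```

```text
the job is handed in; nothing more can be done
None
```

I handed the job in at 19.8 s: the hanger is hung on the bar, hook towards the robot, and held against the sprung stop with a steady 8.4 N measured push. I put about 7.8 N of that on the stop, worked out from forces because the cameras couldn't see its travel, and an earlier try peaked at 16 N before I backed off.

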